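Hang the claw clip on the sprung clip slide and hold the slide out at the mark

TASK

Get a hair clip ready within the barber's reach: squeeze the grey claw clip off the fin of the black tool tray, clip it well down over the middle of the steel rail on the sprung slide and let go of it there. Then take the slide's upright black grip, pull the slide out against its spring until its pointer is level with the raised brass mark on the bar beside it, and keep it there: finish while still holding the grip, with the clip still on the rail. Leave the mark and the other things on the counter alone.

Things in the scene. Friction and masses are not known exactly. Their poses are not given: they have to be found in the camera images.
- clip: grey hair claw clip, 50 g, 46 long, its claws parked over the tray's fin, anywhere along it. Origin on the hinge pin (8 diameter, rests on the fin: 58 above the counter); x along the pin, z up. Claws hang 32 below the pin; two finger plates splay upward to +y and -y, their top ends 28 above the pin and 42 apart over the outside at rest: squeeze the plates together from both sides near the top
- jaw (a joint): opening angle of the clip (rad): about 0 gripping a 6 mm plate, below -0.1 shut on nothing, 0.8 fully squeezed. The stop is at 18 over the outside of the plates (about 10 N, firmer does no harm): their upper 13 then lie flat to the fingers, 20 to 33 above the pin, so the pin drops 5 as the clip is squeezed; the claws are 28 apart and reach 28 below it. Released, they spring shut with about 3 N
- tray: black tool tray fixed to the counter, 210 x 150, rim 22 high. Origin at the centre of its underside; an upright fin 6 thick and 140 long runs along its x through the centre, top edge 54 above the counter
- caddy: clip holder fixed to the counter: a black spring housing 130 deep (x), 180 wide (y), 48 high. Origin on the counter at the middle of the housing's front face; the housing lies on the +x side, the slide comes out towards its -x. In front of the housing lies an aluminium slide board 118 wide, its top 18 above the counter, reaching to 110 before the housing when home
- slide (a joint): how far the slide is pulled out, 0 (home) to 0.10 m; the spring pulls it home with about 4 N at 0 and 110 N/m more on the way (about 11 N at 65 mm). Let go, it runs home
- rail_spot (a point): middle of the top edge of the slide's steel rail; moves with the slide, axes as the caddy's. The rail is a bare upright plate 6 thick and 80 long along caddy x, 35 to +y of the slide's middle, its top edge 54 above the counter and 36 above the board. A clip seated on it has its pin resting on this edge (pin centre 4 above it) and along it
- grip (a point): centre of the top of the slide's upright black grip, a block 14 thick along the pull (caddy x), 30 wide (y) and 48 high, its top 66 above the counter; 50 before and 65 to the -y side of rail_spot; axes as the caddy's
- pointer (a point): tip of the dark steel pointer bar (4 wide along x) on the -y edge of the slide, 65 behind (+x) the grip; moves with the slide, axes as the caddy's
- mark_line (a point): inner end of the raised brass mark (4 wide along x, its top 24 above the counter) on the aluminium bar beside the slide's -y edge; 35 to 75 before (-x) the pointer when the slide is home. The pointer is at the mark when both have the same x in the caddy's axes
- spray: bystander: upright clear bottle with a white cap, 52 diameter, 150 high; origin under its centre
- brush: bystander: upright dark brush, 52 diameter at most, 110 high; origin under its centre
- clipper: bystander: black hair clipper lying down, about 141 x 44 x 34; origin under its centre
Not all that is in view belongs to the job. Several things have the shape of the clip; the one meant has the colours described above.

How it is judged (in metres and radians):
On the way, in this order (a step that is already met when the one before it is completed fails the run):
1. the clip is held in the fingers, squeezed open and lifted clear of the tray (contact force between clip and the fingers above 1 N and value of joint jaw above 0.15 rad and height (world z) of clip above 0.09 m), for 0.1 s.
2. the clip grips the slide's rail, let go by the fingers (contact force between clip and the fingers below 0.1 N and value of joint jaw between -0.09 and 0.12 rad and x of clip in the frame of rail_spot between -0.035 and 0.03 m and y of clip in the frame of rail_spot between -0.008 and 0.008 m and z of clip in the frame of rail_spot between 0 and 0.015 m and angle between the x axis of clip and the x axis of rail_spot, either way round below 0.2 rad and linear speed of clip below 0.03 m/s), for 0.2 s.
At the end, for the whole second after the job is handed in: Fingers hold the slide's grip (over 2 N), slide still, pointer within 5 mm of the mark. Clip untouched, claws shut on the rail: within 8 mm sideways, from 35 mm before to 30 mm behind rail_spot, pin 0 to 15 mm above the edge and along the rail within 0.2 rad (all of step 2 and x of pointer in the frame of mark_line between -0.005 and 0.005 m and value of joint slide above 0.02 m and velocity of joint slide between -0.01 and 0.01 m/s and contact force between caddy and the fingers above 2 N and distance between the grasp point and grip below 0.06 m and contact force between clip and the arm below 0.1 N); the arm keeps its last pose, push and grip.
It fails at once if the clip is dropped (height (world z) of clip below 0.045 m).
It fails at once if the brass mark is shifted (distance of mark_line from where it was at the start of the episode above 0.004 m).
It fails at once if a bystander is disturbed (distance of any of spray, brush, clipper from where it was at the start of the episode above 0.03 m).
It also fails if it takes over 54 s, if anything falls off the work surface, if the arm or the gripper's body presses on something with over 40 N, if the wrist force passes 120 N, or if a joint passes its speed limit or range.

ROBOT

A 7-joint arm with a two-finger parallel gripper is mounted at the origin on the work surface. World frame = base frame: x ahead of the robot, y to its left, z up, the work surface at z = 0. Lengths are in mm, angles in rad, forces in N, time in s.
With the tool pointing down it reaches from about 350 to 900 mm from the base axis. Payload 8.1 kg.
Tool frame: the origin (TCP) lies on the centre line of the jaws, within the pads' length; the fingertips stand 11 mm ahead of it and the grasp point (between the pads) lies 8 mm behind it; z points along the fingers, x is the direction in which the jaws open and shut, and the axes are right-handed (so a half turn about z gives the same grasp; the last joint's range is limited). The gripper opens to 92 mm and grips with 3 to 60 N. Pads are 19 mm wide; open, the fingers measure 130 mm over their backs; the gripper's body (75 mm by 190 mm) begins 47 mm behind the grasp point.
Start: joints at [1.215, 0.434, 0.025, 1.573, -0.012, 1.134, -0.075], TCP at [156.298, -605.155, 237.742] pointing down, gripper open.
Joint ranges: [-2.62, 2.62], [-0.44, 2.09], [-1.27, 1.32], [0.08, 2.57], [-1.32, 4.46], [0.12, 2], [-2.74, 2.74]. Speed limits (rad/s): [2.22, 2.22, 3.01, 3.01, 3.14, 3.14, 3.14].

INTERFACE

Orientations are given as a 3x3 rotation matrix whose columns are the frame's x, y, z axes.
In Python, from plant import observe, grab_frame, camera_params, job_done, masks_of, pinpoint gives the robot as it stands. The module is installed in compiled form; this text tells all that it offers.
- The arm moves only by the tool step_arm, never from a script. Its argument "rows" is a list of rows, each an object with "dp": the shift along the tool's x, y, z in cm, a list of three; "twist": the turn about the tool's z in degrees; "jaw": the finger opening in cm, from 0 to 9.18. In form: [{"dp": [dx, dy, dz], "twist": twist, "jaw": jaw}, ...]. A call has 1 to 5 rows; each row is the pose to reach, as a shift and turn from the pose commanded when the call began, along the tool's axes at that moment; what a row does not reach only later rows make up. A row lasts 1/8 s, in which the tool goes at most 62.5 mm and 10.7 degrees, less where a joint would pass 70% of its speed; a pose out of reach is approached as far as the arm can. A call with a gripper value outside its range is refused whole. The fingers move at their own pace and stop on an object; the grip force is fixed at half the most. Time passes only in rows, so rows that repeat a pose let the fingers close. It gives the time, the measured TCP pose, the force and the opening at its end, in the units of the state.
- observe(): the state, without advancing time (a new reading comes with each control period).
- grab_frame(name): name is "scene" or "top"; returns (picture, depth): 420x560x3 uint8, red, green, blue; 420x560 float32, mm along the optical axis (not along the pixel's ray), 0 where there is no reading.
- camera_params(name): a dict with "vertical_fov" (degrees; the focal length in pixels is half the picture's height over the tangent of half this angle, whatever the lens; pixels are square), "cx", "cy" (the principal point, pixels), "pose" (4x4, takes a point from camera to world coordinates). Camera axes: x right, y up, looking along -z (the intrinsics and any distortion apply to the point x, -y, -z); pixel columns grow to the right and rows downward; lengths in mm; the calibration is good to about 2 mm. A picture is of the moment at which its call begins. camera_params takes no time and is no camera call.
- job_done(): hands the job in, once; it reports no verdict.
Trained networks look in the newest picture that a camera, given by its name, has taken for a name from the list of things; names that differ only in an ending like _2 or _b are one class to them, and where a whole thing is asked for, a point or a joint stands for the part that bears it (a point fixed in the world has none). Each returns a list of dicts, best first, with "conf" (0 to 1); they miss things now and then, are a little off and sometimes report something else, mostly with a low value. They report only what shows in the picture. A call takes as long as a camera call. They do not tell look-alikes from the thing itself.
- masks_of(camera, target): "pixels" (420x560 bool, what is visible of it) and "location" ([row, column] in pixels, amid what is visible of it).
- pinpoint(camera, target): "location" ([row, column] in pixels: a listed point, or the origin of a listed thing).
The state is a dict: "clock": time; "joint_pos": joint angles; "qvel": joint speeds; "joint_efforts": joint torques, N m; "tcp_pos": TCP position; "tcp_rot": TCP orientation; "force": force on the tool from outside, world axes, zero at the start; "ft_torque": the same for the moment, N m; "width": finger opening in mm.
Only numpy, scipy, OpenCV 4.12 (cv2) and the standard library are available. Lean on these libraries where they do the work, as an engineer would, in place of code of your own. Each camera call takes 0.05 s, during which the arm holds its last target. There are 200 camera calls.

## Working session

There is one attempt and no reset: what is moved stays moved. The work goes in short steps, Python scripts to look and compute and a tool call to move; the robot and the scene stay as the last step left them, time stands still between calls to the robot, and variables do not carry over. Pictures are saved under pics/ and viewed, about 8 in all and at most 12, crops included, and the job is handed in when it is done.

Besides the shell and the picture viewer there is one more tool, called after "Call:" as a command line: name --argument value ..., lists and objects as JSON in quotes. step_arm: Moves the arm, as the interface text tells. Its arguments: {"type":"object","properties":{"rows":{"type":"array"}},"required":["rows"]}

```bash
mkdir -p pics; cat > h.py <<'E'
import numpy as np, cv2
from plant import *
def P(c):
    p=camera_params(c); f=210/np.tan(np.radians(p["vertical_fov"])/2); return p,f,np.array(p["pose"])
def ray(c,rc):
    p,f,T=P(c); d=np.array([(rc[1]-p["cx"])/f,-(rc[0]-p["cy"])/f,-1.]); return T[:3,3],T[:3,:3]@d
def atz(c,rc,z):
    o,d=ray(c,rc); return o+d*(z-o[2])/d[2]
def cloud(c,dep):
    p,f,T=P(c); v,u=np.mgrid[:420,:560]; X=np.stack([(u-p["cx"])/f*dep,-(v-p["cy"])/f*dep,-dep],-1)
    return X@T[:3,:3].T+T[:3,3]
def save(n,im,s=1): cv2.imwrite("pics/"+n,cv2.resize(im[...,::-1],None,fx=s,fy=s,interpolation=cv2.INTER_CUBIC))
E
python3 - <<'E'
from h import *
np.set_printoptions(precision=1,suppress=True)
a,_=grab_frame("top"); b,_=grab_frame("scene")
save("a.png",a,1.4); save("b.png",b,1.4)
print(camera_params("top"),camera_params("scene"))
Z=dict(clip=58,tray=0,caddy=0,rail_spot=54,grip=66,pointer=22,mark_line=24,spray=0,brush=0,clipper=0)
for c in("top","scene"):
  for t,z in Z.items():
    for r in pinpoint(c,t)[:4]: print(c,t,round(r["conf"],2),np.round(r["location"]),atz(c,r["location"],z))
print(observe())
E
```

```text
{'vertical_fov': 43.09093094260098, 'cx': 281.31680124462775, 'cy': 213.6122349381031, 'pose': array([[   0. ,    1. ,   -0.1,  475.9],
       [  -1. ,    0. ,    0. ,   -9.6],
       [   0. ,    0.1,    1. , 1342.2],
       [   0. ,    0. ,    0. ,    1. ]])} {'vertical_fov': 45.761225476055344, 'cx': 282.5662591408338, 'cy': 211.8585926443308, 'pose': array([[   0.5,   -0.7,    0.6, 1391.7],
       [   0.9,    0.4,   -0.3, -494.6],
       [  -0. ,    0.6,    0.8, 1233.8],
       [   0. ,    0. ,    0. ,    1. ]])}
top clip 0.81 [177. 292.] [662.5 -48.8  58. ]
top clip 0.52 [192. 369.] [ 628.7 -236.4   58. ]
top clip 0.5 [263. 382.] [ 458.4 -267.6   58. ]
top tray 0.61 [188. 362.] [ 645.8 -227.5    0. ]
top caddy 0.68 [209. 194.] [588.  197.2   0. ]
top rail_spot 0.77 [226. 179.] [540.8 223.1  54. ]
top grip 0.65 [245. 204.] [495.7 161.3  66. ]
top pointer 0.65 [223. 225.] [551.  115.4  22. ]
top spray 0.65 [193. 110.] [625.2 409.6   0. ]
top brush 0.57 [240. 104.] [506.3 420.9   0. ]
top clipper 0.95 [260. 436.] [ 464.6 -414.5    0. ]
top clipper 0.58 [186. 362.] [ 651.7 -229.6    
[... 249 characters left out ...]
54. ]
scene grip 0.87 [174. 322.] [480.6 170.6  66. ]
scene pointer 0.69 [205. 322.] [559.9 122.4  22. ]
scene spray 0.65 [187. 403.] [616.8 408.7   0. ]
scene brush 0.7 [164. 383.] [495.9 418.1   0. ]
scene clipper 0.58 [260. 151.] [ 470.1 -423.6    0. ]
{'clock': 1.1, 'joint_pos': array([ 1.2,  0.4,  0. ,  1.6, -0. ,  1.1, -0.1]), 'qvel': array([-0.,  0., -0.,  0., -0.,  0.,  0.]), 'joint_efforts': array([ -0. , -66.8,   1. , -31.5,  -0.1,   0. ,   0. ]), 'tcp_pos': array([ 156.3, -605.2,  237.7]), 'tcp_rot': array([[ 0.3, -1. ,  0. ],
       [-1. , -0.3, -0. ],
       [ 0. , -0. , -1. ]]), 'force': array([-0. , -0. ,  0.2]), 'ft_torque': array([ 0., -0.,  0.]), 'width': 91.85481830279862}
```

View pics/a.png

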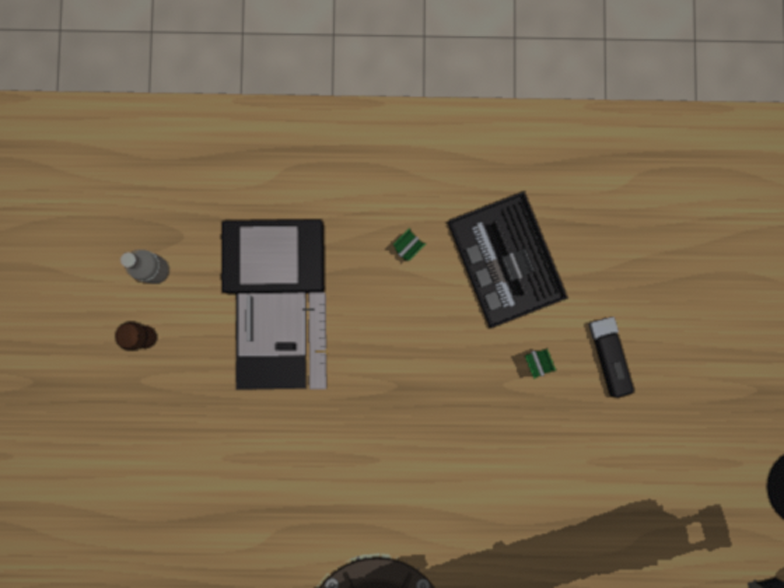

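View pics/b.png

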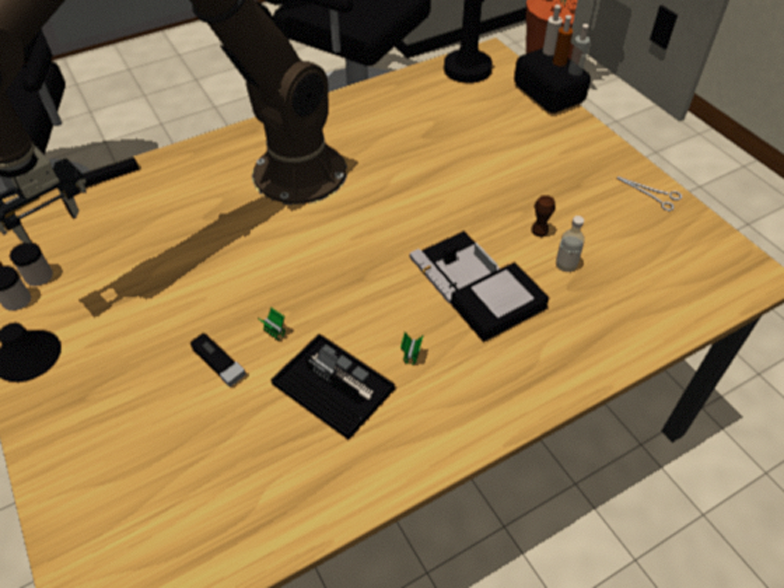

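The pictures show green clips at about (291,175) and (385,259) in unscaled top pixels, and the grey clip somewhere on the tray's fin near (366,192). The green ones don't match the colour described. I'll enlarge the tray to confirm which is the grey one.

```bash
python3 - <<'E'
from h import *
a,da=grab_frame("top"); b,db=grab_frame("scene")
A=cv2.resize(a[130:240,310:415],(525,550),interpolation=cv2.INTER_CUBIC)
t=cv2.resize(b[232:317,190:287],(0,0),fx=2.8,fy=2.8,interpolation=cv2.INTER_CUBIC)
t2=cv2.resize(a[145:285,150:240],(0,0),fx=2.2,fy=2.2,interpolation=cv2.INTER_CUBIC)
C=np.zeros((560,800,3),np.uint8); C[:550,:525]=A; C[:t.shape[0],527:527+min(273,t.shape[1])]=t[:,:273]; C[245:245+t2.shape[0],530:530+t2.shape[1]]=t2[:315]
save("c.png",np.clip(C*1.6,0,255).astype(np.uint8))
for c,d in(("top",da),("scene",db)):
  X=cloud(c,d); np.save(c+".npy",X)
  # tray outline
  for t in("tray","caddy","clip"):
    for r in masks_of(c,t)[:3]:
      m=r["pixels"]; p=X[m]; q=p[(p[:,2]>40)&(p[:,2]<100)]
      rect=cv2.minAreaRect(p[:,:2].astype(np.float32)); print(c,t,r["conf"],r["location"],rect,"hi",len(q),q.mean(0) if len(q) else 0,p[:,2].max())
E
```

```text
top tray 0.98 [184.8, 358.3] ((621.792724609375, -139.58203125), (214.58782958984375, 345.66363525390625), 20.46767807006836) hi 161 [ 657.6585788  -222.30093653   55.34634187] 1342.2125452957716
top tray 0.49 [242.3, 96.8] ((496.4520568847656, 427.5186462402344), (46.736080169677734, 74.9934310913086), 36.184661865234375) hi 114 [504.73179537 405.39071339  90.02063146] 115.95232213538111
top tray 0.29 [187.7, 372.6] ((640.384521484375, -240.28189086914062), (48.67662811279297, 59.32745361328125), 22.511234283447266) hi 319 [ 635.98754193 -235.20325906   73.61113372] 92.12409587769685
top caddy 0.8 [213.2, 195.2] ((574.2863159179688, 141.16189575195312), (321.5489196777344, 269.1296691894531), 8.484349250793457) hi 4010 [642.60307773 191.17946697  48.53362747] 1342.2125452957716
top clip 0.61 [188.6, 367.5] ((634.5653686523438, -233.74461364746094), (43.08954620361328, 42.10795211791992), 19.663034439086914) hi 301 [ 635.14031768 -235.61308427   73.60814348] 92.12409587769685
top clip 0.59 [259.0, 382.0] ((465.84765625, -276.01458740234375), (43.11977767944336, 39.63922119140625), 19
[... 780 characters left out ...]
982421875), 58.76405715942383) hi 2048 [642.20367239 188.80338407  48.44691106] 1233.8489074518689
scene clip 0.71 [231.0, 194.2] ((453.6432800292969, -270.52508544921875), (45.61078643798828, 87.5587387084961), 79.24147033691406) hi 123 [ 465.16064356 -268.28062957   50.82996484] 67.45304785049234
scene clip 0.7 [247.0, 293.0] ((995.924560546875, -263.10491943359375), (48.600162506103516, 915.70068359375), 56.635711669921875) hi 134 [669.26846595 -50.3171908   51.7274396 ] 1233.8489074518689
scene clip 0.63 [259.4, 227.4] ((996.8347778320312, -368.6145324707031), (45.463504791259766, 827.6753540039062), 69.15815734863281) hi 230 [ 634.81121202 -229.72443285   68.9516921 ] 1233.8489074518689
```

View pics/c.png

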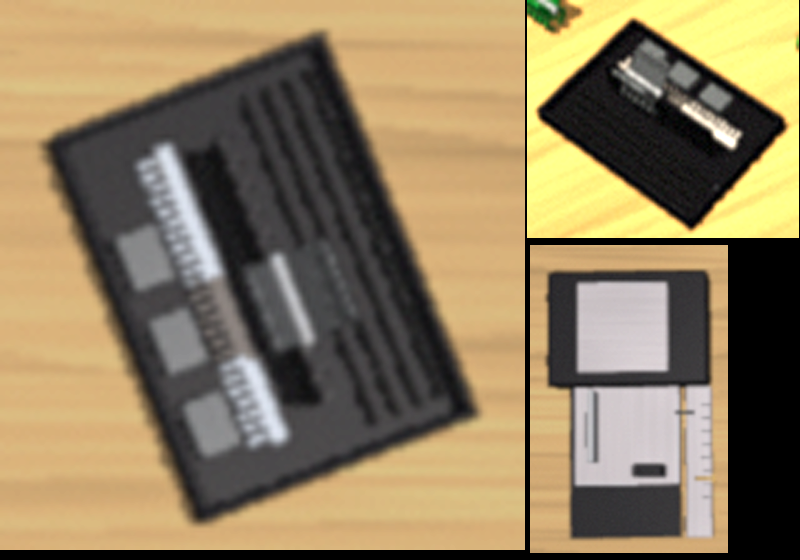

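Three things have the clip's shape: green ones at (291,175) and (382,259), and the grey one at (366,190) astride the tray's fin. The crop confirms the grey one is the clip meant. The caddy's pointer is at about (220,221), and the brass mark is at about (229,251). Now I'll fit the poses.

```bash
python3 - <<'E'
from h import *
np.set_printoptions(precision=1,suppress=True)
X={c:np.load(c+".npy") for c in("top","scene")}
for c in X:
  p=X[c].reshape(-1,3); near=(abs(p[:,0]-645)<110)&(abs(p[:,1]+225)<110)
  hi=p[near&(p[:,2]>30)&(p[:,2]<110)]
  pl=hi[hi[:,2]>80]; fin=hi[(hi[:,2]>50)&(hi[:,2]<58)]
  v=cv2.fitLine(fin[:,:2].astype(np.float32),cv2.DIST_HUBER,0,.01,.01).ravel()
  ax=v[:2]; n=np.array([-ax[1],ax[0]])
  print(c,"fin",v,np.degrees(np.arctan2(ax[1],ax[0])),"along ends",(fin[:,:2]-v[2:])@ax@np.ones(()) .min() if 0 else np.percentile((fin[:,:2]-v[2:])@ax,[0,5,95,100]))
  q=hi[hi[:,2]>62]; s=(q[:,:2]-v[2:])@ax; w=(q[:,:2]-v[2:])@n
  print(" clip rel along",np.percentile(s,[0,5,50,95,100]),"across",np.percentile(w,[0,5,50,95,100]),"mean",q.mean(0), "centre",v[2:]+ax*(np.percentile(s,2)+np.percentile(s,98))/2, cv2.minAreaRect(q[:,:2].astype(np.float32)),"ztop",q[:,2].max())
  # caddy housing top
  near=(abs(p[:,0]-600)<160)&(abs(p[:,1]-200)<130)
  for lo,hi_ in((45,50.5),(51,57),(62,69),(14,20)):
    h=p[near&(p[:,2]>lo)&(p[:,2]<hi_)]
    print(" cad",lo,len(h),h.mean(0),cv2.minAreaRect(h[:,:2].astype(np.float32)))
a,_=grab_frame("top"); b,_=grab_frame("scene")
for c,im in(("top",a),("scene",b)):
  hsv=cv2.cvtColor(im,cv2.COLOR_RGB2HSV)
  Y=X[c]; reg=(abs(Y[...,0]-520)<60)&(abs(Y[...,1]-105)<35)&(Y[...,2]>15)
  m=reg&(hsv[...,1]>80)&(hsv[...,2]>70); rc=np.argwhere(m)
  print(c,"brass",len(rc),rc.mean(0),[atz(c,r,24)[:2] for r in rc])
  m=(abs(Y[...,0]-550)<25)&(abs(Y[...,1]-110)<35)&(Y[...,2]>12)&(hsv[...,2]<75); rc=np.argwhere(m)
  print(c,"dark ptr",[np.r_[Y[tuple(r)],hsv[tuple(r)][2]] for r in rc][:40])
cv2.imwrite("pics/d.png",np.hstack([cv2.resize(a[200:280,200:250][...,::-1],None,fx=7,fy=7,interpolation=cv2.INTER_CUBIC),cv2.resize(b[170:225,290:350][...,::-1],(420,560),interpolation=cv2.INTER_CUBIC)]))
E
```

```text
top fin [   0.9    0.4  659.6 -222.6] 21.70924 along ends [-77.9 -72.8  56.2  61.3]
 clip rel along [-48.9 -46.2 -26.6  -8.   -4.6] across [-22.4 -19.5  -5.9  18.3  20.2] mean [ 636.1 -235.7   75.2] centre [ 634.6 -232.6] ((635.1077270507812, -233.48599243164062), (44.24395751953125, 42.255733489990234), 20.649513244628906) ztop 92.12409587769685
 cad 45 2489 [649.4 191.1  47.8] ((598.7352905273438, 188.9949493408203), (230.7746124267578, 178.24859619140625), 1.6334220170974731)
 cad 51 684 [636.3 198.1  52.7] ((597.9878540039062, 187.81138610839844), (225.58941650390625, 172.82003784179688), 1.7321829795837402)
 cad 62 55 [491.2 160.8  66. ] ((492.0758056640625, 162.00115966796875), (11.99123764038086, 26.741233825683594), 0.6576061844825745)
 cad 14 1501 [524.3 165.   17.5] ((511.64166259765625, 174.94320678710938), (149.4326171875, 157.21365356445312), 2.594940423965454)
scene fin [   0.9    0.4  669.2 -220.3] 24.749601 along ends [-87.3 -83.2  41.9  51.4]
 clip rel along [-59.3 -55.8 -36.4 -17.1 -15.6] across [-18.1 -15.   12.   23.4  25.9] mean [ 632.5 -226.8   75.3] centre [ 63
[... 1191 characters left out ...]
, array([483.2, 102.8]), array([484.8, 105.6]), array([486.5, 108.4]), array([483.6,  94.9]), array([485.3,  97.7]), array([486.9, 100.5]), array([488.5, 103.3]), array([485.7,  89.8]), array([487.4,  92.6]), array([489. ,  95.4]), array([491.1,  90.3]), array([492.7,  93.1])]
scene dark ptr [array([548.9, 130.5,  18.9,  40. ]), array([555.9, 129.2,  26.7,  65. ]), array([555.2, 133.8,  23.3,  74. ]), array([557.9, 124.2,  26.8,  38. ]), array([555.1, 130.2,  20.4,  31. ]), array([554.1, 135. ,  16.5,  27. ]), array([556.4, 137.3,  17.5,  63. ]), array([557. , 121.2,  22.7,  70. ]), array([552.3, 128.7,  13.6,  62. ]), array([556. , 133.9,  14.2,  26. ]), array([562.8,  99.3,  12. ,  73. ])]
```

View pics/d.png

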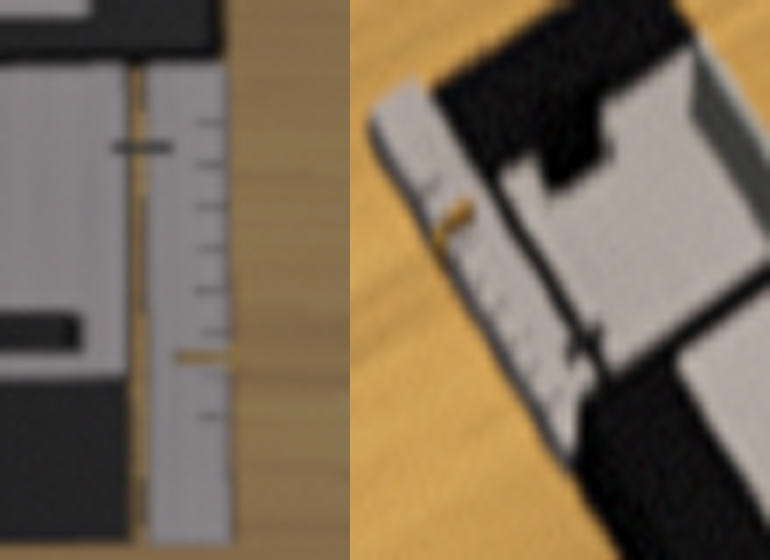

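```bash
cat >> h.py <<'E'
def go(xyz,yaw):
    """cm along tool axes and twist (deg) to bring TCP to xyz with tool x at world angle yaw (mod 180)"""
    s=observe(); R=np.array(s["tcp_rot"]); d=R.T@(np.array(xyz)-s["tcp_pos"])/10
    y0=np.degrees(np.arctan2(R[1,0],R[0,0])); t=(y0-yaw+90)%180-90
    print("clock %.2f tcp %s yaw %.1f w %.1f F %s -> dp %s twist %.1f"%(s["clock"],np.round(s["tcp_pos"],1),y0,s["width"],np.round(s["force"],1),np.round(d,2),t))
E
python3 - <<'E'
from h import *
np.set_printoptions(precision=2,suppress=True)
p=np.load("top.npy").reshape(-1,3)
for n in("top","scene"):
  p=np.load(n+".npy").reshape(-1,3)
  r=p[(abs(p[:,1]-226)<12)&(p[:,0]>480)&(p[:,0]<584)&(p[:,2]>46)&(p[:,2]<60)]
  v=cv2.fitLine(r[:,:2].astype(np.float32),cv2.DIST_HUBER,0,.01,.01).ravel(); print(n,"rail",len(r),v,r.min(0),r.max(0),r.mean(0))
  h=p[(p[:,2]>46)&(p[:,2]<50)&(abs(p[:,1]-190)<75)&(p[:,0]>580)&(p[:,0]<760)]
  for lo in(-60,-30,0,30,60):
    k=h[abs(h[:,1]-190-lo)<12]; print("  y",190+lo,"x range",np.percentile(k[:,0],[1,99]))
for rc in((220.5,220),(250.4,229)): print(atz("top",rc,23))
R=observe()["tcp_rot"]; print(R)
go([635,-233.3,160],-68.5)
E
```

```text
top rail 101 [  1.     0.03 538.8  228.19] [499.84 224.41  46.07] [577.56 231.87  59.77] [538.51 228.21  54.93]
  y 130 x range [588.86 714.62]
  y 160 x range [588.61 712.  ]
  y 190 x range [587.37 711.73]
  y 220 x range [586.33 710.76]
  y 250 x range [586.29 710.33]
scene rail 71 [  1.    -0.   537.75 228.37] [497.33 223.23  46.04] [580.13 236.    59.86] [538.37 228.84  52.43]
  y 130 x range [589.32 712.35]
  y 160 x range [589.98 716.72]
  y 190 x range [590.55 710.98]
  y 220 x range [587.44 711.6 ]
  y 250 x range [587.3  710.82]
[557.48 128.27  23.  ]
[483.71 104.58  23.  ]
[[ 0.25 -0.97 -0.  ]
 [-0.97 -0.25 -0.  ]
 [ 0.    0.   -1.  ]]
clock 1.60 tcp [ 156.3 -605.2  237.8] yaw -75.5 w 92.2 F [ 0.8 -0.  -0.3] -> dp [-24.04 -55.65   7.77] twist -7.0
```

Call:
step_arm --rows '[{"dp": [-4.8, -11.1, 0.6], "twist": -1.4, "jaw": 9}, {"dp": [-9.6, -22.2, 1.2], "twist": -2.8, "jaw": 9}, {"dp": [-14.4, -33.3, 2], "twist": -4.2, "jaw": 8}, {"dp": [-19.2, -44.4, 3], "twist": -5.6, "jaw": 7}, {"dp": [-24, -55.6, 4], "twist": -7, "jaw": 7}]'

```text
clock: 2.22
tcp_pos: [404.1, -412.5, 219.3]
tcp_rot: [[0.367, -0.93, 0.0], [-0.93, -0.367, -0.001], [0.001, -0.0, -1.0]]
force: [0.0, -1.2, 0.6]
width: 70.4
```

```bash
python3 -c "
from h import *
go([635,-233.3,160],-68.5)"
```

```text
clock 2.23 tcp [ 404.1 -412.5  219.3] yaw -68.5 w 70.4 F [ 0.  -1.2  0.6] -> dp [ -8.21 -28.06   5.93] twist 0.0
```

Call:
step_arm --rows '[{"dp": [-8.2, -28, 2], "twist": 0, "jaw": 7}, {"dp": [-8.2, -28, 3], "twist": 0, "jaw": 7}, {"dp": [-8.2, -28, 4], "twist": 0, "jaw": 7}, {"dp": [-8.2, -28, 5], "twist": 0, "jaw": 7}, {"dp": [-8.2, -28, 5.9], "twist": 0, "jaw": 7}]'

```text
clock: 2.85
tcp_pos: [635.6, -232.4, 160.1]
tcp_rot: [[0.368, -0.93, 0.002], [-0.93, -0.368, 0.0], [0.0, -0.002, -1.0]]
force: [-0.9, -1.1, 0.1]
width: 69.9
```

```bash
python3 - <<'E'
from h import *
go([635,-233.3,160],-68.5)
b,_=grab_frame("scene"); a,_=grab_frame("top")
save("e.png",np.hstack([cv2.resize(b[200:320,170:310],(420,360)),cv2.resize(a[140:260,310:430],(360,360))]))
E
```

```text
clock 2.85 tcp [ 635.6 -232.4  160.1] yaw -68.4 w 69.9 F [-0.9 -1.1  0.1] -> dp [0.06 0.09 0.01] twist 0.1
```

View pics/e.png

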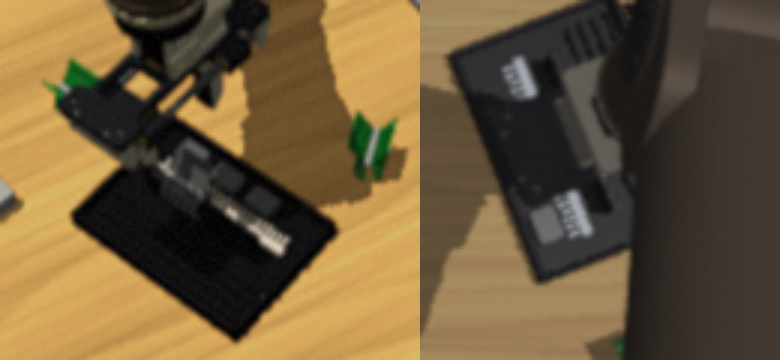

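The gripper stands above the grey clip (left panel, about (185,180)) with its jaws across the fin. I'll descend now.

Call:
step_arm --rows '[{"dp": [0, 0, 4], "twist": 0, "jaw": 7}, {"dp": [0, 0, 7], "twist": 0, "jaw": 7}, {"dp": [0, 0, 7.8], "twist": 0, "jaw": 6}, {"dp": [0, 0, 7.8], "twist": 0, "jaw": 5}, {"dp": [0, 0, 7.8], "twist": 0, "jaw": 4.2}]'

```text
clock: 3.58
tcp_pos: [634.0, -235.3, 83.8]
tcp_rot: [[0.366, -0.931, 0.002], [-0.931, -0.366, -0.001], [0.001, -0.002, -1.0]]
force: [-0.1, 0.5, 0.9]
width: 45.3
```

Call:
step_arm --rows '[{"dp": [0, 0, -0.1], "twist": 0, "jaw": 3.5}, {"dp": [0, 0, -0.25], "twist": 0, "jaw": 2.6}, {"dp": [0, 0, -0.4], "twist": 0, "jaw": 1.8}, {"dp": [0, 0, -0.5], "twist": 0, "jaw": 1.2}, {"dp": [0, 0, -0.5], "twist": 0, "jaw": 1.2}]'

```text
clock: 4.2
tcp_pos: [634.1, -235.5, 89.4]
tcp_rot: [[0.366, -0.931, 0.003], [-0.931, -0.366, -0.001], [0.002, -0.002, -1.0]]
force: [-2.3, 0.9, 8.4]
width: 16.5
```

Call:
step_arm --rows '[{"dp": [0, 0, -0.5], "twist": 0, "jaw": 1}, {"dp": [0, 0, -2], "twist": 0, "jaw": 1}, {"dp": [0, 0, -5], "twist": 0, "jaw": 1}, {"dp": [0, 0, -8], "twist": 0, "jaw": 1}, {"dp": [0, 0, -10], "twist": 0, "jaw": 1}]'

```text
clock: 4.82
tcp_pos: [633.8, -235.0, 190.0]
tcp_rot: [[0.366, -0.931, 0.002], [-0.931, -0.366, -0.001], [0.002, -0.002, -1.0]]
force: [-0.0, -0.4, -0.8]
width: 16.6
```

```bash
python3 - <<'E'
from h import *
b,db=grab_frame("scene"); a,da=grab_frame("top")
s=observe(); R=np.array(s["tcp_rot"]); t=np.array(s["tcp_pos"])
for n,d in(("scene",db),("top",da)):
  q=(cloud(n,d).reshape(-1,3)-t)@R
  k=q[(abs(q[:,0])<25)&(abs(q[:,1])<40)&(q[:,2]>13)&(q[:,2]<75)]
  print(n,len(k), k.min(0) if len(k) else 0,k.max(0) if len(k) else 0)
for r in pinpoint("scene","clip")[:3]: print(r, atz("scene",r["location"],t[2]-28))
save("f.png",cv2.resize(b[170:290,170:310],(700,600)))
go([538.8,228.2,190],-88.8)
E
```

```text
scene 165 [-24.65513749 -23.79110604  13.04249515] [17.7218549  21.02787908 62.84368214]
top 0 0 0
{'location': [248.7, 293.5], 'conf': 0.72} [747.22571739 -96.03521851 162.82956865]
{'location': [241.5, 223.0], 'conf': 0.7} [ 633.0172     -246.32880594  162.82956865]
{'location': [188.9, 403.1], 'conf': 0.7} [724.59683909 286.54049974 162.82956865]
clock 4.97 tcp [ 633.9 -235.1  188.9] yaw -68.5 w 16.7 F [-0.6 -0.  -1. ] -> dp [-46.59  -8.12  -0.18] twist 20.3
```

View pics/f.png

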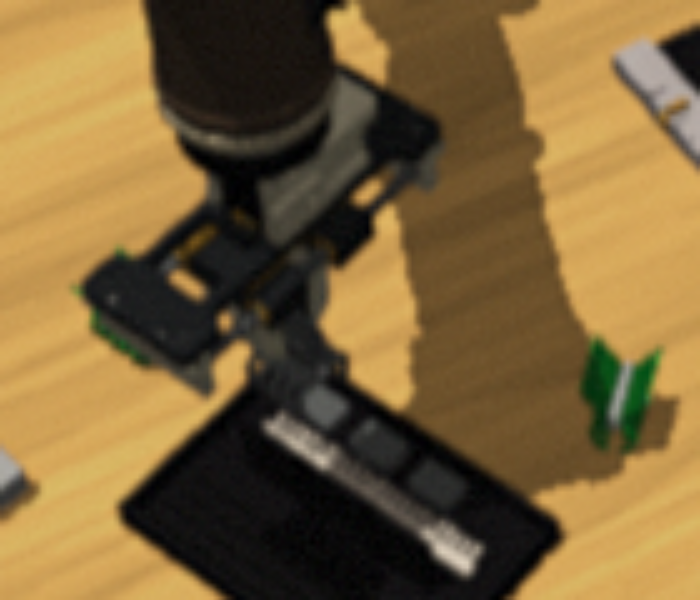

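The clip is held squeezed and clear of the tray, at about (300,360) in the crop. I'll carry it to the rail.

Call:
step_arm --rows '[{"dp": [-5.5, -1, -0.2], "twist": 2.5, "jaw": 1}, {"dp": [-11, -2, -0.2], "twist": 5, "jaw": 1}, {"dp": [-16.5, -3, -0.2], "twist": 8, "jaw": 1}, {"dp": [-22, -4, -0.2], "twist": 11, "jaw": 1}, {"dp": [-27.5, -4.8, -0.2], "twist": 14, "jaw": 1}]'

```text
clock: 5.6
tcp_pos: [576.0, 40.2, 188.2]
tcp_rot: [[0.129, -0.992, -0.001], [-0.992, -0.129, -0.0], [-0.0, 0.001, -1.0]]
force: [1.3, 0.3, 0.2]
width: 16.7
```

```bash
python3 -c "
from h import *
go([538.8,228.2,160],-88.8)"
```

```text
clock 5.60 tcp [576.   40.2 188.2] yaw -82.6 w 16.7 F [1.3 0.3 0.2] -> dp [-19.12   1.27   2.83] twist 6.2
```

Call:
step_arm --rows '[{"dp": [-5.5, 0.3, 0], "twist": 2, "jaw": 1}, {"dp": [-11, 0.6, 0], "twist": 4, "jaw": 1}, {"dp": [-16, 1, 0.5], "twist": 6.2, "jaw": 1}, {"dp": [-19.1, 1.3, 1.8], "twist": 6.2, "jaw": 1}, {"dp": [-19.1, 1.3, 2.8], "twist": 6.2, "jaw": 1}]'

```text
clock: 6.22
tcp_pos: [537.4, 229.5, 159.8]
tcp_rot: [[0.028, -1.0, -0.002], [-1.0, -0.028, 0.001], [-0.001, 0.002, -1.0]]
force: [-0.1, -0.4, -0.8]
width: 17.5
```

Call:
step_arm --rows '[{"dp": [0, 0, 0], "twist": 0, "jaw": 1}]'

```text
clock: 6.35
tcp_pos: [538.7, 224.8, 159.6]
tcp_rot: [[0.022, -1.0, -0.002], [-1.0, -0.022, -0.002], [0.002, 0.002, -1.0]]
force: [-0.3, -0.2, 0.2]
width: 17.2
```

```bash
python3 - <<'E'
from h import *
b,db=grab_frame("scene"); s=observe(); R=np.array(s["tcp_rot"]); t=np.array(s["tcp_pos"])
q=(cloud("scene",db).reshape(-1,3)-t)@R
k=q[(abs(q[:,0])<25)&(abs(q[:,1])<35)&(q[:,2]>13)&(q[:,2]<75)]
for z in range(13,75,6):
  j=k[(k[:,2]>=z)&(k[:,2]<z+6)]
  if len(j): print(z,len(j),j.min(0).round(),j.max(0).round())
save("g.png",cv2.resize(b[110:230,280:420],(700,600)))
go([538.8,228.2,100],-88.8)
E
```

```text
13 10 [ -9. -22.  13.] [ 4. -7. 19.]
19 10 [ -7. -22.  19.] [ 3. -3. 25.]
25 19 [-15. -23.  26.] [11. 19. 31.]
31 42 [-23. -22.  31.] [13. 20. 37.]
37 21 [-25. -22.  37.] [19. 22. 43.]
43 11 [-24. -21.  43.] [16. 11. 48.]
49 13 [-23. -21.  50.] [16. 20. 55.]
55 3 [-23. -19.  56.] [14.  8. 58.]
61 1 [10. 22. 61.] [10. 22. 61.]
clock 6.40 tcp [539.4 224.5 160.4] yaw -88.8 w 17.1 F [ 0.  -0.7  0.5] -> dp [-0.38  0.04  6.04] twist -0.0
```

View pics/g.png

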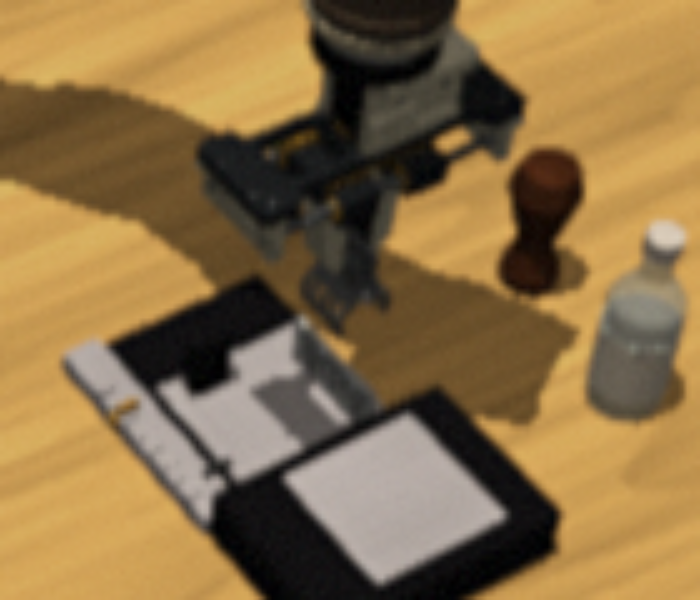

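The clip is over the rail with its claws astride it, at about (345,300) in the crop. I'll lower it.

Call:
step_arm --rows '[{"dp": [-0.2, 0, 2], "twist": 0, "jaw": 1}, {"dp": [-0.2, 0, 4], "twist": 0, "jaw": 1}, {"dp": [-0.2, 0, 5.5], "twist": 0, "jaw": 1}, {"dp": [-0.2, 0, 6.5], "twist": 0, "jaw": 1}, {"dp": [-0.2, 0, 6.8], "twist": 0, "jaw": 1}]'

```text
clock: 7.02
tcp_pos: [539.3, 227.8, 92.7]
tcp_rot: [[0.022, -1.0, -0.0], [-1.0, -0.022, -0.0], [0.0, 0.0, -1.0]]
force: [-0.1, 0.8, -0.4]
width: 16.7
```

Call:
step_arm --rows '[{"dp": [0, 0, 0.2], "twist": 0, "jaw": 1}, {"dp": [0, 0, 0.4], "twist": 0, "jaw": 1}, {"dp": [0, 0, 0.4], "twist": 0, "jaw": 1}]'

```text
clock: 7.4
tcp_pos: [539.6, 228.4, 89.5]
tcp_rot: [[0.022, -1.0, 0.001], [-1.0, -0.022, 0.0], [-0.0, -0.001, -1.0]]
force: [0.3, -0.2, 0.8]
width: 16.9
```

Call:
step_arm --rows '[{"dp": [0.1, 0, 0.15], "twist": 0, "jaw": 1}, {"dp": [0.1, 0, 0.25], "twist": 0, "jaw": 1}, {"dp": [0.1, 0, 0.25], "twist": 0, "jaw": 1}]'

```text
clock: 7.78
tcp_pos: [539.9, 228.7, 88.9]
tcp_rot: [[0.023, -1.0, 0.002], [-1.0, -0.023, 0.002], [-0.002, -0.002, -1.0]]
force: [-4.6, -0.0, 20.5]
width: 16.9
```

It's seated: 20 N upward at TCP z 89. I'll open gently.

Call:
step_arm --rows '[{"dp": [0, 0, -0.1], "twist": 0, "jaw": 2.5}, {"dp": [0, 0, -0.1], "twist": 0, "jaw": 3.5}, {"dp": [0, 0, -0.1], "twist": 0, "jaw": 5}, {"dp": [0, 0, -0.1], "twist": 0, "jaw": 6.5}, {"dp": [0, 0, -0.1], "twist": 0, "jaw": 6.5}]'

```text
clock: 8.4
tcp_pos: [539.3, 227.2, 87.5]
tcp_rot: [[0.022, -1.0, -0.0], [-1.0, -0.022, -0.0], [0.0, 0.0, -1.0]]
force: [0.3, -0.8, 0.5]
width: 59.9
```

Call:
step_arm --rows '[{"dp": [0, 0, -0.1], "twist": 0, "jaw": 6.5}, {"dp": [0, 0, -2], "twist": 0, "jaw": 6.5}, {"dp": [0, 0, -5], "twist": 0, "jaw": 6.5}, {"dp": [0, 0, -8], "twist": 0, "jaw": 6.5}]'

```text
clock: 8.9
tcp_pos: [539.2, 227.2, 168.4]
tcp_rot: [[0.022, -1.0, -0.0], [-1.0, -0.022, -0.0], [0.0, 0.0, -1.0]]
force: [0.8, -0.2, 0.3]
width: 65.2
```

```bash
python3 - <<'E'
from h import *
b,db=grab_frame("scene"); X=cloud("scene",db).reshape(-1,3)
k=X[(abs(X[:,0]-539)<35)&(abs(X[:,1]-228)<30)&(X[:,2]>60)&(X[:,2]<100)]
print(len(k),k.min(0),k.max(0),cv2.minAreaRect(k[:,:2].astype(np.float32)))
save("i.png",cv2.resize(b[110:230,280:420],(700,600)))
go([490.5,161.5,160],1.2)
E
```

```text
158 [505.691357   205.72713643  60.06687989] [564.4885181  249.71326603  95.25814676] ((535.1917114257812, 226.93084716796875), (42.881919860839844, 57.97811508178711), 85.71683502197266)
clock 8.95 tcp [541.  228.2 172.6] yaw -88.7 w 64.9 F [1.  0.9 2.8] -> dp [6.56 5.2  1.22] twist -89.9
```

View pics/i.png

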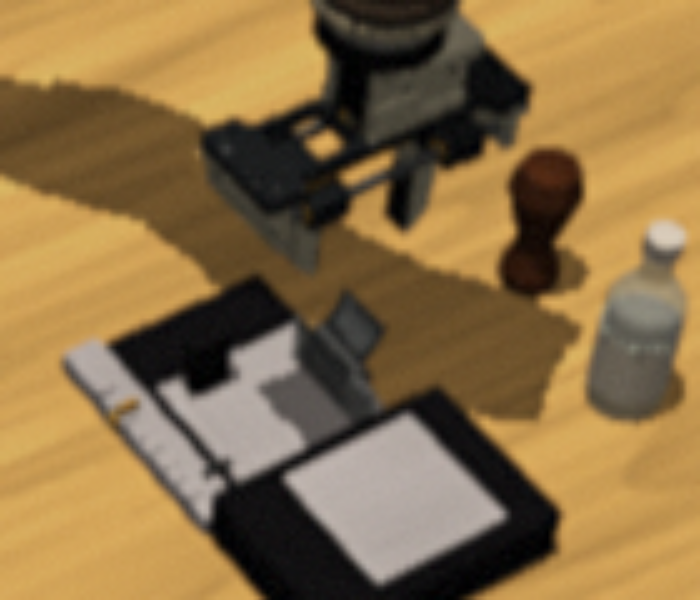

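The clip sits on the rail at about (350,340) in the crop, let go. Next I'll turn towards the grip.

```bash
python3 -c "
from h import *
print(np.round(observe()['joint_pos'],2))"
```

```text
[-0.37  0.44 -0.17  1.74  0.09  0.96 -2.12]
```

Call:
step_arm --rows '[{"dp": [2, 1.5, 0], "twist": -10.5, "jaw": 6.5}, {"dp": [4, 3, 0], "twist": -21, "jaw": 6}, {"dp": [6.6, 5.2, 0], "twist": -31.5, "jaw": 6}, {"dp": [6.6, 5.2, 0.5], "twist": -42, "jaw": 6}, {"dp": [6.6, 5.2, 1], "twist": -52.5, "jaw": 6}]'

```text
clock: 9.57
tcp_pos: [488.8, 159.6, 157.8]
tcp_rot: [[0.81, -0.587, 0.001], [-0.587, -0.81, -0.0], [0.001, -0.0, -1.0]]
force: [0.6, -0.1, 0.3]
width: 59.8
```

```bash
python3 -c "
from h import *
print(np.round(observe()['joint_pos'],2))
go([490.5,161.5,110],1.2)"
```

```text
[-0.12  0.37 -0.38  1.92  0.18  0.88 -1.22]
clock 9.57 tcp [488.8 159.6 157.8] yaw -35.9 w 59.8 F [ 0.6 -0.1  0.3] -> dp [ 0.03 -0.25  4.78] twist -37.1
```

Call:
step_arm --rows '[{"dp": [0, -0.2, 1], "twist": -10, "jaw": 6}, {"dp": [0, -0.2, 2], "twist": -20, "jaw": 6}, {"dp": [0, -0.2, 3], "twist": -30, "jaw": 6}, {"dp": [0, -0.2, 4], "twist": -37, "jaw": 5.5}, {"dp": [0, -0.2, 4.8], "twist": -37, "jaw": 5.5}]'

```text
clock: 10.2
tcp_pos: [490.0, 161.5, 109.1]
tcp_rot: [[1.0, 0.012, -0.0], [0.012, -1.0, 0.0], [-0.0, -0.0, -1.0]]
force: [-0.2, 0.7, -0.3]
width: 55.1
```

```bash
python3 -c "
from h import *
go([490.5,161.5,44],1.2)
b,db=grab_frame('scene')
save('j.png',cv2.resize(b[110:230,280:420],(700,600)))"
```

```text
clock 10.20 tcp [490.  161.5 109.1] yaw 0.7 w 55.1 F [-0.2  0.7 -0.3] -> dp [0.05 0.   6.51] twist -0.5
```

View pics/j.png

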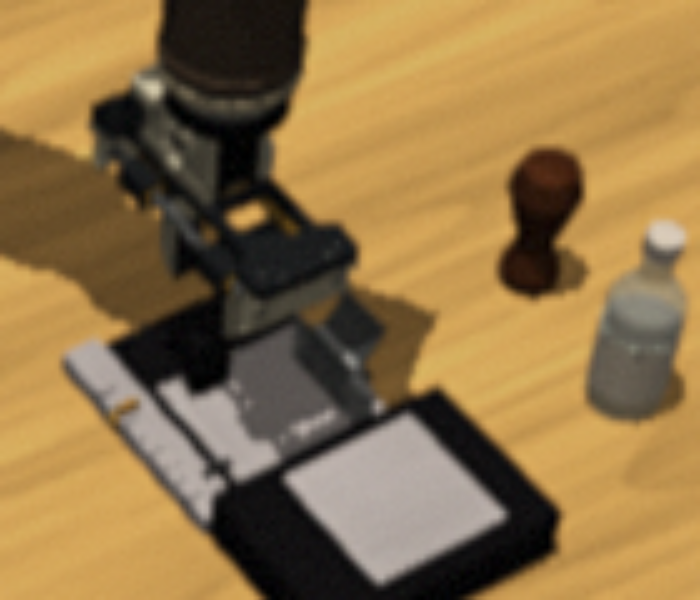

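The fingers straddle the grip from above, and the gripper body clears the clip. I'll go down and close.

Call:
step_arm --rows '[{"dp": [0, 0, 2], "twist": 0, "jaw": 5.5}, {"dp": [0, 0, 4], "twist": 0, "jaw": 5.5}, {"dp": [0, 0, 6], "twist": 0, "jaw": 5}, {"dp": [0, 0, 6.4], "twist": 0, "jaw": 4}, {"dp": [0, 0, 6.4], "twist": 0, "jaw": 2.5}]'

```text
clock: 10.88
tcp_pos: [490.1, 161.8, 45.9]
tcp_rot: [[1.0, 0.013, 0.0], [0.013, -1.0, -0.0], [0.0, 0.0, -1.0]]
force: [-0.0, -0.2, 0.1]
width: 35.0
```

Call:
step_arm --rows '[{"dp": [0, 0, 0], "twist": 0, "jaw": 1.5}, {"dp": [0, 0, 0], "twist": 0, "jaw": 0.8}, {"dp": [0, 0, 0], "twist": 0, "jaw": 0.8}]'

```text
clock: 11.25
tcp_pos: [490.1, 161.8, 46.2]
tcp_rot: [[1.0, 0.014, 0.001], [0.014, -1.0, -0.0], [0.001, 0.0, -1.0]]
force: [-2.5, -1.6, 6.0]
width: 13.7
```

Call:
step_arm --rows '[{"dp": [-1, 0, 0], "twist": 0, "jaw": 0.5}, {"dp": [-2.5, 0, 0], "twist": 0, "jaw": 0.5}, {"dp": [-4.5, 0, 0], "twist": 0, "jaw": 0.5}, {"dp": [-6.2, 0, 0], "twist": 0, "jaw": 0.5}, {"dp": [-6.8, 0, 0], "twist": 0, "jaw": 0.5}]'

```text
clock: 11.88
tcp_pos: [424.0, 160.2, 46.2]
tcp_rot: [[1.0, 0.013, 0.004], [0.013, -1.0, 0.0], [0.004, -0.0, -1.0]]
force: [11.3, -5.2, -6.4]
width: 14.3
```

```bash
python3 - <<'E'
from h import *
go([417,160.5,46],1.2)
b,db=grab_frame('scene'); a,_=grab_frame('top')
for c in("scene","top"):
  for t,z in(("pointer",22),("mark_line",24),("rail_spot",54)):
    for r in pinpoint(c,t)[:2]: print(c,t,r["conf"],r["location"],atz(c,r["location"],z).round(1))
C=np.hstack([cv2.resize(b[160:230,270:350],(480,420),interpolation=cv2.INTER_CUBIC),cv2.resize(a[220:280,190:240],(320,420),interpolation=cv2.INTER_CUBIC)])
save("k.png",C)
E
```

```text
clock 11.88 tcp [424.  160.2  46.2] yaw 0.7 w 14.3 F [11.3 -5.2 -6.4] -> dp [-0.7  -0.04  0.02] twist -0.5
scene pointer 0.61 [190.2, 312.3] [492.3 129.1  22. ]
scene rail_spot 0.85 [168.9, 334.3] [472.4 225.8  54. ]
top pointer 0.64 [248.1, 228.0] [489.4 107.2  22. ]
top rail_spot 0.64 [254.8, 178.7] [471.6 222.8  54. ]
top rail_spot 0.48 [195.6, 112.7] [613.  386.3  54. ]
```

View pics/k.png

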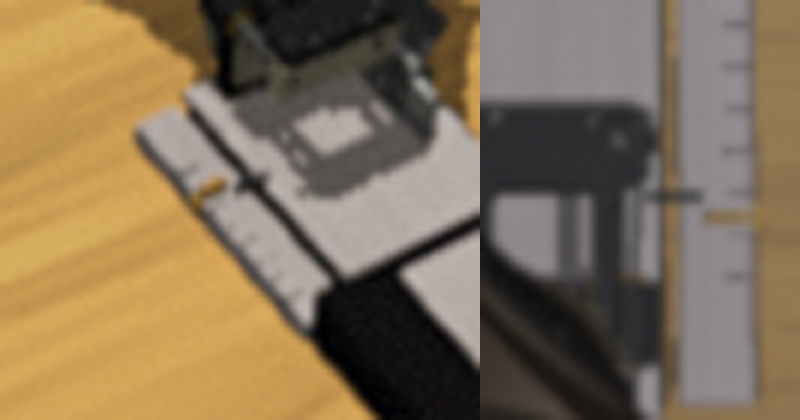

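In the top view the pointer is at crop row 196 and the brass mark at row 216. That's 2.86 px, or about 7 mm still to pull.

Call:
step_arm --rows '[{"dp": [-0.3, 0, 0], "twist": 0, "jaw": 0.5}, {"dp": [-0.6, 0, 0], "twist": 0, "jaw": 0.5}, {"dp": [-0.7, 0, 0], "twist": 0, "jaw": 0.5}, {"dp": [-0.7, 0, 0], "twist": 0, "jaw": 0.5}, {"dp": [-0.7, 0, 0], "twist": 0, "jaw": 0.5}]'

```text
clock: 12.9
tcp_pos: [418.1, 160.0, 46.2]
tcp_rot: [[1.0, 0.012, 0.005], [0.012, -1.0, 0.0], [0.005, -0.0, -1.0]]
force: [11.8, -4.8, -4.0]
width: 14.4
```

```bash
python3 - <<'E'
from h import *
go([417,160.5,46],1.2)
b,db=grab_frame('scene'); a,_=grab_frame('top'); X=cloud("scene",db).reshape(-1,3)
k=X[(abs(X[:,0]-466)<30)&(abs(X[:,1]-227)<24)&(X[:,2]>60)&(X[:,2]<96)]
print(len(k),k.min(0),k.max(0))
C=np.hstack([cv2.resize(b[150:220,270:350],(480,420),interpolation=cv2.INTER_CUBIC),cv2.resize(a[220:280,190:240],(320,420),interpolation=cv2.INTER_CUBIC)])
save("l.png",C)
E
```

```text
clock 12.90 tcp [418.1 160.   46.2] yaw 0.7 w 14.4 F [11.8 -4.8 -4. ] -> dp [-0.11 -0.06  0.02] twist -0.5
102 [445.13292194 212.33346945  60.82264318] [491.75378058 249.21609279  95.14082207]
```

View pics/l.png

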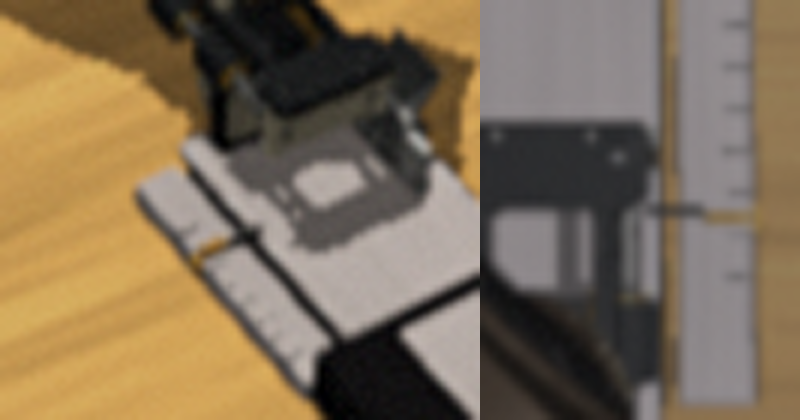

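The pointer is about 1.5–2 mm short, within tolerance. I'll trim it, settle and recheck numerically.

Call:
step_arm --rows '[{"dp": [-0.15, 0, 0], "twist": 0, "jaw": 0.5}, {"dp": [-0.15, 0, 0], "twist": 0, "jaw": 0.5}, {"dp": [-0.15, 0, 0], "twist": 0, "jaw": 0.5}, {"dp": [-0.15, 0, 0], "twist": 0, "jaw": 0.5}]'

```text
clock: 13.5
tcp_pos: [416.6, 159.9, 46.2]
tcp_rot: [[1.0, 0.012, 0.005], [0.012, -1.0, 0.0], [0.005, -0.0, -1.0]]
force: [12.3, -5.1, -3.9]
width: 14.1
```

```bash
python3 - <<'E'
from h import *
go([417,160.5,46],1.2)
a,_=grab_frame('top'); g=cv2.cvtColor(a,cv2.COLOR_RGB2GRAY).astype(float); sat=cv2.cvtColor(a,cv2.COLOR_RGB2HSV)[...,1].astype(float)
rows=np.arange(244,257)
w=np.clip(np.median(g[rows,220:224])-10-g[rows,220:224].mean(1),0,None); v=np.clip(sat[rows,226:230].mean(1)-30,0,None)
print(g[rows,220:224].mean(1).round(),sat[rows,226:230].mean(1).round(),"ptr",(w*rows).sum()/w.sum(),"mark",(v*rows).sum()/v.sum())
go([417,160.5,46],1.2)
E
```

```text
clock 13.50 tcp [416.6 159.9  46.2] yaw 0.7 w 14.1 F [12.3 -5.1 -3.9] -> dp [ 0.04 -0.06  0.02] twist -0.5
[122. 125. 126. 127. 128. 120.  85.  80. 115. 125. 125. 126. 126.] [10. 10. 10.  9.  8. 16. 77. 90. 24.  9. 10. 10. 10.] ptr 250.55384615384617 mark 250.55737704918033
clock 13.55 tcp [416.7 160.   46.2] yaw 0.7 w 14.0 F [11.4 -4.9 -3.9] -> dp [ 0.04 -0.05  0.02] twist -0.5
```

The pointer and the mark are both at row 250.55, and everything is steady. Handing in.

```bash
python3 -c "
from plant import *
print(job_done())"
```

```text
the job is handed in; nothing more can be done
None
```

The grey clip is on the middle of the slide's rail, and the slide is pulled out to the brass mark with the gripper still holding its grip. I handed the job in at about 13.6 s; the hand-in gives no verdict.

- **Clip:** I squeezed it off the tray's fin, lifted it clear, seated it on the rail (20 N contact) and let go. After the pull, a depth check put it about 2 mm from the middle of the rail. I did not check the clip again after the final 1.5 mm trim.
- **Slide:** the pull was about 73 mm. In the last top view the pointer and mark were level (both at row 250.55), with about 12 N of spring pull and the fingers 14 mm apart on the grip.
- **Other things:** the arm touched neither the mark nor the bystanders as far as I could see.
- **Disagreement:** depth readings put the clip's plate tops at 92–95 mm, against the 86 mm expected. They read the same before and after placing, so I put this down to calibration or noise.

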